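Set up the folding tablet stand for cooking

ROBOT

A 7-joint arm with a two-finger parallel gripper is mounted at the origin on the work surface. World frame = base frame: x ahead of the robot, y to its left, z up, the work surface at z = 0. Lengths are in m, angles in rad, forces in N, time in s.
With the tool pointing down it reaches from about 0.4 to 0.85 m from the base axis. Payload 10.4 kg.
Tool frame: the origin (TCP) lies on the centre line of the jaws, within the pads' length; the fingertips stand 14 mm ahead of it and the grasp point (between the pads) lies 5 mm behind it (manip.tip_reach is the distance from the TCP to the fingertips, in m); z points along the fingers, y is the line along which they close (so a half turn about z gives the same grasp; the last joint's range is limited). The gripper opens to 85 mm and grips with 20 to 120 N. Pads are 22 mm wide; open, the fingers measure 114 mm over their backs; the gripper's body (76 mm by 85 mm) begins 54 mm behind the grasp point. The pads swing forward as they close: fully open they stand 13 mm farther back than shut.
Start: joints at [-1.135, 0.332, -0.065, 1.46, 0.022, 1.35, -0.088], TCP at [0.277, 0.56, 0.245] pointing down, gripper open.
Joint ranges: [-2.6, 2.6], [-0.5, 2.12], [-1.47, 1.34], [0.16, 2.42], [-1.27, 4.41], [0.06, 2.06], [-2.6, 2.6]. Speed limits (rad/s): [2.22, 2.22, 2.79, 2.79, 3.14, 3.14, 3.14].

INTERFACE

Orientations are given as a unit quaternion [x, y, z, w].
In Python, from workcell import manip gives the robot as it stands.
- The arm moves only by the shell command python3 -m pendant 'ROWS' [FORCE]. ROWS is JSON, a list of rows, each a list of 7 numbers: the shift along the tool's x, y, z in units of 50 mm (1.0 is 50 mm), then the turn, a rotation vector about the tool's x, y, z in units of 8 degrees (1.0 is 8 degrees), then the opening, from -1 (shut) to 1 (fully open), so that 0 is half open. In form: [[dx, dy, dz, ax, ay, az, jaw], ...]. A call has exactly 10 rows; each row is the pose to reach, as a shift and turn from the pose commanded when the call began, along the tool's axes at that moment; what a row does not reach only later rows make up. A row lasts 1/8 s, in which the tool goes at most 62.5 mm and 10.7 degrees, less where a joint would pass 70% of its speed; a pose out of reach is approached as far as the arm can. A call with a gripper value outside its range is refused whole. The fingers move at their own pace and stop on an object; FORCE is the grip in N (left out, the last holds). Time passes only in rows, so rows that repeat a pose let the fingers close, or fill a call up. It gives the time, the measured TCP pose, the force, the opening and the grip force at its end, in the units of the state.
- manip.get_obs(): the state, without advancing time (a new reading comes with each control period).
- manip.camera(name): name is "scene" or "top" or "wrist"; returns (picture, depth): 400x640x3 uint8, red, green, blue; 400x640 float32, m along the optical axis (not along the pixel's ray), 0 where there is no reading.
- manip.get_calibration(name): a dict with "fx", "fy", "cx", "cy" (pixels), "D" ([k1, k2, p1, p2, k3] as OpenCV has them; the pictures are not rectified), "xyz" and "orientation" of the camera in the world. Camera axes: x right, y up, looking along -z (the intrinsics and any distortion apply to the point x, -y, -z); pixel columns grow to the right and rows downward; lengths in m; the calibration is good to about 2 mm. A picture is of the moment at which its call begins: read the wrist's pose just before it. get_calibration takes no time and is no camera call; for the wrist camera it gives the pose at the moment of the call.
- manip.hand_in(): hands the job in; it is judged then, once.
Trained networks look in the newest picture that a camera, given by its name, has taken for a name from the list of things; names that differ only in an ending like _2 or _b are one class to them, and where a whole thing is asked for, a point or a joint stands for the part that bears it (a point fixed in the world has none). Each returns a list of dicts, best first, with "p" (0 to 1); they miss things now and then, are a little off and sometimes report something else, mostly with a low value. They report only what shows in the picture. A call takes as long as a camera call. They do not tell look-alikes from the thing itself.
- manip.find_in(thing, camera): "box" ([left, top, right, bottom] in pixels, round what is visible of it).
- manip.trace(thing, camera): "pixels" (400x640 bool, what is visible of it) and "box" ([left, top, right, bottom] in pixels, round what is visible of it).
- manip.tip_of(thing, camera): "pixel" ([column, row] in pixels: a listed point, or the origin of a listed thing).
The state is a dict: "clock": time; "joint_pos": joint angles; "joint_velocities": joint speeds; "tau": joint torques, N m; "position": TCP position; "ee_rot": TCP orientation; "ft_force": force on the tool from outside, world axes, zero at the start; "torque": the same for the moment, N m; "grip_width": opening from 0.0 (shut) to 1.0 (fully open); "grasp_force": force on a finger pad.
Only numpy, scipy, OpenCV 4.12 (cv2) and the standard library are available. Lean on these libraries where they do the work, as an engineer would, in place of code of your own. Each camera call takes 0.05 s, during which the arm holds its last target. There are 200 camera calls.

TASK

First take the spice jar off the folded tablet stand and stand it in a free place in the spice tray, then raise the stand's back until it snaps fully open, and then take the tablet out of the rack and stand it centrally on the open stand, behind the lip, leaning on the back with its screen to the front. Leave the stand where it is and do not knock over or shove any of the other things.

Things in the scene. Friction and masses are not known exactly. Their poses are not given: they have to be found in the camera images.
- stand: Folding tablet stand, loose but heavy (1.5 kg): steel base plate 170 mm deep (x) by 252 wide (y), top face 9 mm above the counter; wooden back hinged on it. Origin: centre of the underside; z up, x to the front (roughly away from the robot). On the plate a lip 18 mm high, 200 wide, from x = -10 to -5 mm. Two hinge ears, inner faces at y = +-108, tops 45 mm high, with spring struts beside them
- hinge (a point): middle of the hinge line of the stand's back (along the stand's y), at x = -45, z = 34 mm of the stand. The back is 6 mm thick, 210 wide and reaches 85 mm from this line; its outer 25 mm have a notch 64 mm wide in the middle. Folded it lies level over the lip, pointing to the stand's +x, upper face 37 mm above the counter; open it leans 18 degrees past upright, to -x
- seat (a point): where the tablet's lower edge goes: middle of the trough on top of the base plate, at x = -22, z = 9 mm of the stand. The trough is 24 mm wide: the lip is 12 mm in front, and the front face of the open back, prolonged down, meets the plate 12 mm behind. The axes are those of the stand
- back (a joint): angle of the stand's back: 0 folded flat, 1.885 rad fully open against its stop. The struts hold it shut up to dead centre at about 1.2 rad and beyond that push it open; it stays at either end by itself. Lifting it at the handle takes about 5 N
- handle (a point): middle of the grip bar of the steel bail handle on the outer (folded: upper) face of the back: a round bar 9 mm thick, 84 mm long along the stand's y, its axis 34 mm off the middle plane of the back and 73 mm from the hinge line; between its two legs 75 mm are clear, and the notch of the back lies beneath it. Folded it is at x = 28, z = 68 mm of the stand; its axes turn with the back
- jar: spice jar with a steel screw lid, 40 mm diameter, 96 mm high, about 0.16 kg, standing on the folded back of the stand, clear of the handle. Origin: centre of its underside, z up
- tray: low dark wooden spice tray, fixed to the counter, 236 mm (x) by 84 mm (y), walls 6 mm thick and 26 mm high, inner floor 6 mm above the counter. Origin: centre of its underside. Two other jars stand in it on its middle line (y = 0); there is a free place for one more jar between them or beyond them
- tray_jar_a: bystander: spice jar in the tray, 42 mm diameter, 100 mm high. Origin: centre of its underside
- tray_jar_b: bystander: spice jar in the tray, 42 mm diameter, 88 mm high. Origin: centre of its underside
- rack: light wooden board rack, fixed, base 190 mm (x) by 150 mm (y) by 15 mm, with three slots along y at x = -62, 0 and 62 mm; each slot is 15 mm wide between pairs of dowels (8 mm thick, at y = +-45 mm, tops 60 mm above the counter). Origin: centre of its underside. The tablet and two boards stand on edge in the slots, in any order
- tablet: tablet computer in a grey bumper case, 12 mm thick (x), 192 mm wide (y), 140 mm high (z), about 0.38 kg, standing on its long edge in a slot of the rack (lower edge 15 mm above the counter), where it may lean up to 4 degrees. Origin: middle of its lower edge face; z up along its height; the dark glass screen is on its +x face, the aluminium back on -x
- tablet_view (a point): point 100 mm straight out in front of the middle of the tablet's screen (x = 100, z = 70 mm of the tablet)
- bamboo_board: bystander: wooden chopping board in the rack, 12 mm thick, 205 mm wide, 150 mm high. Origin: middle of its lower edge face
- marble_board: bystander: marble serving board in the rack, 12 mm thick, 165 mm wide, 115 mm high. Origin: middle of its lower edge face
- pepper_mill: bystander: dark wooden pepper mill, 54 mm diameter, 165 mm high, on the robot's side of the stand. Origin: centre of its underside
- mug: bystander: white mug, 72 mm diameter, 85 mm high, on the robot's side of the stand. Origin: centre of its underside
- mixing_bowl: bystander: steel bowl, 124 mm diameter, 65 mm high, beyond the stand. Origin: centre of its underside
- oil_bottle: bystander: green oil bottle, 60 mm diameter, 230 mm high, beyond the stand. Origin: centre of its underside
Not all that is in view belongs to the job. What is shaped like the tablet but yellow is not meant.

How it is judged:
By the outcome, as a careful person would: the job done as asked, in the order asked, and still so for the second after the job is handed in, with the robot touching nothing.
It also fails if it takes over 72 s, if anything falls off the work surface, if the arm or the gripper's body presses on something with over 40 N, if the wrist force passes 120 N, or if a joint passes its speed limit or range.

## Working session

There is one attempt and no reset: what is moved stays moved. The work goes in short steps, Python scripts to look and compute and a shell command to move; the robot and the scene stay as the last step left them, time stands still between calls to the robot, and variables do not carry over. Pictures are saved under pics/ and viewed, at most 10 in all, crops included, and the job is handed in when it is done.

```bash
ls; mkdir -p pics; cat > h.py <<'E'
import numpy as np, cv2
from scipy.spatial.transform import Rotation as R
from workcell import manip
def cloud(name, depth, cal=None):
    c=cal or manip.get_calibration(name)
    K=np.array([[c["fx"],0,c["cx"]],[0,c["fy"],c["cy"]],[0,0,1]])
    h,w=depth.shape
    g=np.stack(np.meshgrid(np.arange(w),np.arange(h)),-1).reshape(-1,1,2).astype(np.float32)
    u=cv2.undistortPoints(g,K,np.array(c["D"],float)).reshape(h,w,2)
    P=np.stack([u[...,0]*depth,-u[...,1]*depth,-depth],-1)
    W=P@R.from_quat(c["orientation"]).as_matrix().T+np.array(c["xyz"])
    W[depth<=0]=np.nan
    return W
def ray(name,px):
    c=manip.get_calibration(name)
    K=np.array([[c["fx"],0,c["cx"]],[0,c["fy"],c["cy"]],[0,0,1]])
    u=cv2.undistortPoints(np.array([[px]],np.float32),K,np.array(c["D"],float)).ravel()
    return np.array(c["xyz"]),R.from_quat(c["orientation"]).apply([u[0],-u[1],-1])
def at_z(name,px,z):
    o,d=ray(name,px); return o+d*(z-o[2])/d[2]
def save(pic,fn): cv2.imwrite("pics/"+fn,pic[...,::-1])
def delta(p,q=None):
    """rows units for going to world pos p, quat q from measured pose"""
    o=manip.get_obs(); r=R.from_quat(o["ee_rot"])
    s=r.inv().apply(np.array(p)-o["position"])/0.05
    t=np.zeros(3) if q is None else np.degrees((r.inv()*R.from_quat(q)).as_rotvec())/8
    return np.round(s,3),np.round(t,3)
E
python3 - <<'E'
from h import *
for n in("scene","top"):
    p,d=manip.camera(n); save(p,n+"0.png"); np.savez(n+"0.npz",p=p,d=d,W=cloud(n,d)); 
    c=manip.get_calibration(n); print(n,c["xyz"],c["orientation"])
o=manip.get_obs(); print(o)
E
```

```text
pics
scene [ 0.86685116 -0.43725111  0.9111928 ] [0.28211051 0.09443733 0.31131651 0.90253935]
top [ 0.40745323 -0.01114129  1.25923222] [ 0.03209065 -0.0250829  -0.69986337  0.71311451]
{'clock': 0.1, 'joint_pos': array([-1.13460295,  0.33279201, -0.06471395,  1.46084467,  0.02159029,
        1.34988389, -0.08850981]), 'joint_velocities': array([-0.0002982 ,  0.00037547,  0.00068689, -0.00185183,  0.0003223 ,
        0.00015539,  0.00016335]), 'tau': array([ 1.17729069e-03, -6.26745486e+01,  4.90685692e-02, -3.92424667e+01,
        1.63060444e-02,  6.94803020e-03,  1.70683683e-05]), 'position': array([0.27664631, 0.56009536, 0.24461196]), 'ee_rot': array([ 2.27380187e-01,  9.73805869e-01, -6.04649051e-04, -1.20136692e-04]), 'ft_force': array([-0.37863258, -0.45147535, -0.13928131]), 'torque': array([-0.04108766,  0.01862554, -0.02133939]), 'grasp_force': 0.0, 'grip_width': 0.9982855309088982}
```

```bash
python3 - <<'E'
from h import *
for n in("scene","top"):
    W=np.load(n+"0.npz")["W"]
    for t in["stand","handle","hinge","seat","jar","tray","rack","tablet","bamboo_board","marble_board","pepper_mill","mug","mixing_bowl","oil_bottle"]:
        r=manip.tip_of(t,n)[:4]
        for a in r:
            u,v=np.round(a["pixel"]).astype(int)
            print(n,t,round(a["p"],2),(u,v),np.round(W[min(max(v,0),399),min(max(u,0),639)],3))
E
```

```text
scene stand 0.76 (np.int64(342), np.int64(245)) [ 0.617 -0.029  0.035]
scene stand 0.46 (np.int64(249), np.int64(240)) [ 0.422 -0.182  0.063]
scene stand 0.23 (np.int64(384), np.int64(152)) [0.511 0.357 0.006]
scene handle 0.86 (np.int64(350), np.int64(245)) [ 0.645 -0.034  0.074]
scene hinge 0.66 (np.int64(332), np.int64(226)) [0.55  0.015 0.009]
scene hinge 0.47 (np.int64(342), np.int64(234)) [nan nan nan]
scene seat 0.66 (np.int64(342), np.int64(241)) [ 0.613 -0.024  0.046]
scene jar 0.66 (np.int64(342), np.int64(237)) [ 0.612 -0.025  0.068]
scene jar 0.63 (np.int64(369), np.int64(142)) [0.451 0.352 0.02 ]
scene tray 0.85 (np.int64(384), np.int64(153)) [0.513 0.353 0.006]
scene tablet 0.68 (np.int64(165), np.int64(266)) [ 0.273 -0.366  0.012]
scene tablet 0.67 (np.int64(223), np.int64(317)) [ 0.513 -0.367  0.047]
scene bamboo_board 0.68 (np.int64(248), np.int64(327)) [ 0.573 -0.346  0.037]
scene bamboo_board 0.65 (np.int64(340), np.int64(236)) [ 0.608 -0.029  0.074]
scene marble_board 0.8 (np.int64(206), np.int64(302)) [ 0.505 -0.376  0.155]
scene pepper_mill 0.93 (np.int64(319), 
[... 1225 characters left out ...]
4(428), np.int64(201)) [ 0.498 -0.346  0.06 ]
top tablet 0.69 (np.int64(433), np.int64(274)) [ 0.273 -0.342  0.123]
top bamboo_board 0.31 (np.int64(325), np.int64(173)) [ 0.58  -0.011  0.081]
top marble_board 0.79 (np.int64(429), np.int64(215)) [ 0.454 -0.362  0.013]
top pepper_mill 0.84 (np.int64(270), np.int64(232)) [0.39  0.149 0.148]
top pepper_mill 0.39 (np.int64(323), np.int64(172)) [ 0.581 -0.005  0.096]
top mug 0.67 (np.int64(372), np.int64(233)) [ 0.391 -0.173  0.006]
top mixing_bowl 0.76 (np.int64(383), np.int64(128)) [ 0.752 -0.209 -0.002]
top oil_bottle 0.88 (np.int64(260), np.int64(126)) [0.722 0.197 0.108]
top oil_bottle 0.4 (np.int64(382), np.int64(126)) [ 0.758 -0.204  0.004]
```

View pics/scene0.png

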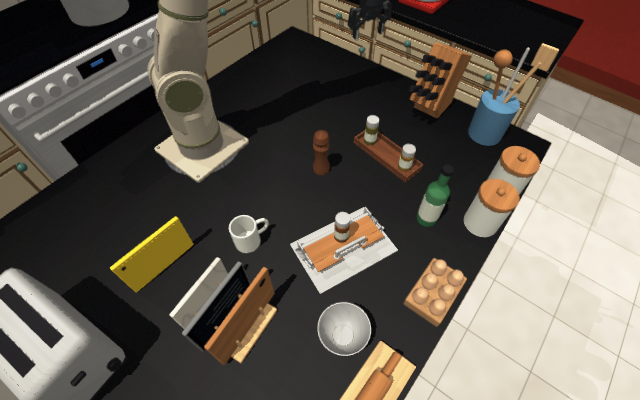

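View pics/top0.png

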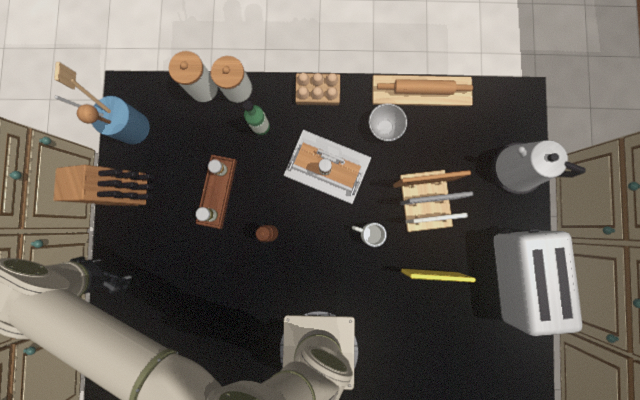

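The scene picture shows the stand at about (345,248) with the jar on it at (342,228). The tray is at (388,155) with two jars, and the rack is at (230,310). The tablet has its dark screen towards the front at (235,305), between the marble board (white) and the bamboo board. The top view agrees. The yellow look-alike at (152,253) is not part of the job.

```bash
python3 - <<'E'
from h import *
def rect(P,label):
    (c,s,a)=cv2.minAreaRect((P[:,:2]*1000).astype(np.float32)); print(label,len(P),"c",np.round(c,1),"size",np.round(s,1),"ang",round(a,1),"z",np.round(np.nanpercentile(P[:,2],[5,50,95])*1000,1))
for n in("top","scene"):
    W=np.load(n+"0.npz")["W"]
    print(n, "fx",manip.get_calibration(n)["fx"])
    F=W.reshape(-1,3); F=F[np.isfinite(F).all(1)]
    def box(x0,x1,y0,y1,z0,z1): return F[(F[:,0]>x0)&(F[:,0]<x1)&(F[:,1]>y0)&(F[:,1]<y1)&(F[:,2]>z0)&(F[:,2]<z1)]
    rect(box(.3,.45,-.05,.05,-.05,.05),"counter")
    M=None
    for t in("stand","tray","rack","tablet","jar","handle"):
        for a in manip.trace(t,n)[:3]:
            P=W[a["pixels"]]; P=P[np.isfinite(P).all(1)]
            if len(P)<5: continue
            rect(P,f"{t} p={a['p']:.2f}")
            if t=="stand" and a["p"]>.4:
                rect(P[P[:,2]<.02],"  plate"); rect(P[(P[:,2]>.028)&(P[:,2]<.045)],"  back"); rect(P[(P[:,2]>.06)&(P[:,2]<.08)],"  handle"); rect(P[P[:,2]>.12],"  lid")
            if t=="tray": rect(P[P[:,2]<.035],"  low");
    for nm,b in dict(jarlid=(.54,.66,-.08,.05,.12,.15),traya=(.4,.62,.28,.42,.06,.12),boards=(.4,.62,-.46,-.24,.12,.18),base=(.4,.62,-.46,-.24,.008,.022)).items():
        P=box(*b)
        if len(P)>4: rect(P,nm)
E
```

```text
top fx 372.15901872910933
counter 1331 c [374.4   0.8] size [148.1 100.2] ang 0.7 z [-3.7  0.5  4.7]
stand p=0.53 3426 c [616.  -17.3] size [253.1 169.7] ang 68.2 z [ 5.9 12.8 41.9]
  plate 1843 c [616.  -17.3] size [253.1 169.7] ang 68.2 z [ 5.2  9.3 13.3]
  back 1442 c [605.4 -13.1] size [239.9 103.3] ang 68.7 z [32.8 37.3 41.8]
  handle 82 c [625.  -29.3] size [73.7 79.3] ang 4.1 z [65.5 71.5 75.6]
  lid 0 c [0. 0.] size [0. 0.] ang 0.0 z nan
stand p=0.31 1471 c [615.3 -15. ] size [217.6  98.8] ang 67.8 z [32.6 37.6 61.5]
tray p=0.88 1325 c [522.9 359.2] size [ 94.7 235. ] ang 79.9 z [ 3.   7.9 28. ]
  low 1319 c [522.9 359.2] size [ 94.7 235. ] ang 79.9 z [ 3.   7.9 27.8]
tray p=0.51 230 c [ 441.2 -358.7] size [ 16.5 157. ] ang 7.8 z [ 54.2 129.4 133.1]
  low 7 c [ 443.  -371.9] size [ 16.5 118.1] ang 7.8 z [12.4 15.7 27. ]
rack p=0.81 1711 c [ 506.4 -354.7] size [193.5 156.8] ang 8.3 z [10.7 15.3 37.9]
tablet p=0.95 330 c [ 508.4 -353.1] size [ 20.1 184.2] ang 7.6 z [ 66.7 153.6 158.2]
tablet p=0.60 501 c [ 266.  -365.3] size [190.3  13.2] ang 87.2 z [ 26.2 132.4 142.5]
jar p=0.
[... 1381 characters left out ...]
3]
tablet p=0.61 2833 c [ 212.8 -357.8] size [222.7 127.6] ang 87.2 z [  9.8  84.8 140.6]
jar p=0.83 419 c [600.2 -12.5] size [39.8 38.9] ang 34.4 z [ 49.3 109.8 135.3]
jar p=0.72 1790 c [613.3 -10.4] size [224.   92.4] ang 68.1 z [35.1 38.  70.8]
jar p=0.43 2158 c [ 501.  -352.2] size [122.5 205.2] ang 14.4 z [ 46.7 117.5 156.2]
handle p=0.72 1910 c [606.6  -8.8] size [229.1 106.5] ang 67.8 z [34.4 38.  70.4]
jarlid 188 c [599.3 -12. ] size [35.9 37.6] ang 36.8 z [123.3 133.2 135.9]
traya 409 c [521.1 352.6] size [ 40.6 194.6] ang 80.0 z [ 63.   92.4 106.5]
boards 2716 c [ 505.7 -351. ] size [137.6 206.6] ang 7.3 z [123.1 147.5 166.1]
base 781 c [ 578.4 -353.7] size [208.   76.9] ang 80.0 z [11.5 15.4 19.1]
  return np.nanmean(a, axis, out=out, keepdims=keepdims)
```

```bash
cat >> h.py <<'E'
def qd(yaw_y_deg):
    n=np.radians((yaw_y_deg+90)/2); return np.array([np.cos(n),np.sin(n),0,0])
S=R.from_euler("z",-21.8,degrees=True); SC=np.array([.6155,-.0165,0])
def st(p): return S.apply(p)+SC
E
python3 - <<'E'
from h import *
print(manip.get_obs()["clock"], manip.tip_reach)
print(delta([.599,-.0115,.20],qd(68.2)))
print("jar in stand", S.inv().apply(np.array([.599,-.0115,0])-SC))
# tray: jar tops individually, and tablet lean
for n in("top","scene"):
    W=np.load(n+"0.npz")["W"]; F=W.reshape(-1,3); F=F[np.isfinite(F).all(1)]
    u=R.from_euler("z",10.1,degrees=True).apply(F-[.52,.354,0])
    for lo,hi in((-.118,0),(0,.118)):
        P=F[(u[:,0]>lo)&(u[:,0]<hi)&(abs(u[:,1])<.04)&(F[:,2]>.065)]; zt=np.percentile(P[:,2],90); P=P[P[:,2]>zt-.012]
        print(n,"trayjar",(cv2.minAreaRect((P[:,:2]*1000).astype(np.float32))),zt)
    v=R.from_euler("z",-7.9,degrees=True).apply(F-[.506,-.354,0])
    P=v[(abs(v[:,0])<.03)&(abs(v[:,1])<.11)&(F[:,2]>.025)&(F[:,2]<.17)]
    for z0 in np.arange(.03,.165,.02):
        q=P[(P[:,2]>z0)&(P[:,2]<z0+.02)]
        if len(q)>3: print("  tab",round(z0,2),len(q),np.round(np.percentile(q[:,0],[2,50,98])*1000,1),np.round([q[:,1].min()*1000,q[:,1].max()*1000],1))
E
```

```text
2.1 0.014
(array([-10.843,  -7.401,   0.906]), array([ 0.001, -0.   , -0.561]))
jar in stand [-0.01717686 -0.00148514  0.        ]
top trayjar ((443.93389892578125, 368.6401062011719), (37.9359016418457, 39.13784408569336), 0.22944603860378265) 0.1088673704721544
top trayjar ((595.682373046875, 340.6624755859375), (37.82460021972656, 38.73280715942383), 37.54053497314453) 0.096611946824772
  tab 0.03 26 [-15.5  -7.3  12.2] [-87.7  92.5]
  tab 0.05 36 [-15.9  -7.4  13.9] [-79.1  92. ]
  tab 0.07 22 [-7.8 -7.   3.4] [-89.7  91.9]
  tab 0.09 19 [-7.7 -7.   4.9] [-77.5  92.4]
  tab 0.11 19 [-7.6 -7.1  3.5] [-92.1  91.8]
  tab 0.13 43 [-7.6 -6.7  5.9] [-91.2  92.7]
  tab 0.15 258 [-6.7 -0.9  5.4] [-97.9  92. ]
scene trayjar ((445.5246276855469, 365.55462646484375), (36.572776794433594, 38.45420837402344), 34.32115173339844) 0.10661440799579103
scene trayjar ((597.0029907226562, 338.6507568359375), (39.603328704833984, 36.854759216308594), 40.67426681518555) 0.09621758562517324
  tab 0.03 159 [3.6 6.  8. ] [-99.2  89.4]
  tab 0.05 277 [ 3.8  6.3 12.7] [-98.9  90.2]
  tab 0.07 278 [3.8 6.2 8.1] [-99.3  89.3]
  tab 0.09 290 [3.9 6.3 8.5] [-99.2  89.9]
  tab 0.11 325 [3.8 6.3 8. ] [-99.2  90.4]
  tab 0.13 350 [3.8 6.1 7.8] [-99.3  89.9]
  tab 0.15 525 [-6.   1.4  6.6] [-100.3   91.2]
```

```bash
python3 -m pendant '[[-1,-0.7,0,0,0,0,0.6],[-2.2,-1.5,0,0,0,0,0.6],[-3.4,-2.3,0,0,0,-0.1,0.6],[-4.6,-3.1,0,0,0,-0.2,0.6],[-5.8,-3.9,0,0,0,-0.3,0.6],[-7,-4.7,0,0,0,-0.4,0.6],[-8.2,-5.6,0.2,0,0,-0.5,0.6],[-9.4,-6.4,0.5,0,0,-0.56,0.6],[-10.4,-7.1,0.8,0,0,-0.56,0.6],[-10.84,-7.4,0.9,0,0,-0.56,0.6]]' 40
python3 - <<'E'
from h import *
p,d=manip.camera("wrist"); save(p,"w1.png")
W=cloud("wrist",d); F=W.reshape(-1,3); F=F[np.isfinite(F).all(1)]
P=F[(F[:,2]>.125)&(F[:,2]<.145)&(abs(F[:,0]-.6)<.06)&(abs(F[:,1]+.01)<.06)]
print(len(P), P.mean(0) if len(P) else 0, cv2.minAreaRect((P[:,:2]*1000).astype(np.float32)) if len(P)>3 else 0)
for a in manip.tip_of("handle","wrist")[:2]: print(a, at_z("wrist",a["pixel"],.068))
print(delta([.599,-.0115,.105],qd(68.2)), st([.028,0,.068]))
E
```

```text
clock: 3.35
position: [0.5822, 0.0184, 0.2072]
ee_rot: [0.189, 0.982, 0.0, 0.0]
ft_force: [0.9, 1.9, 0.2]
grip_width: 0.802
grasp_force: 0.0
2634 [ 0.59848679 -0.01933419  0.13140354] ((599.6688842773438, -20.146652221679688), (38.021324157714844, 38.55319595336914), 22.742416381835938)
(array([-0.483, -0.302,  2.021]), array([-0.027,  0.005, -0.068])) [ 0.6414976 -0.0268983  0.068    ]
```

View pics/w1.png

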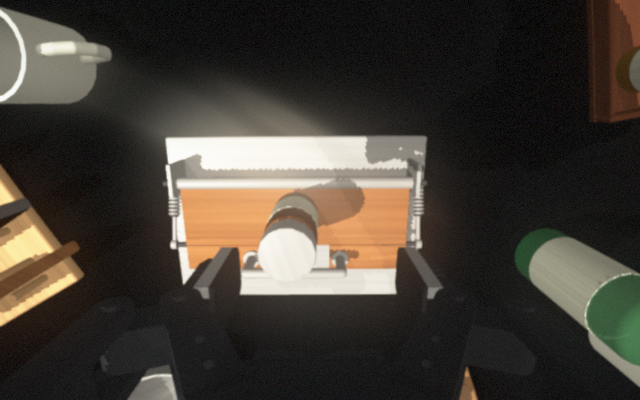

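The wrist picture was taken while the arm was still settling. It shows the jar lid at (290,257) with the handle bar behind it at about (300,270), and both are clear of the fingers. I'll measure again at rest.

```bash
python3 - <<'E'
from h import *
for i in range(3):
    p,d=manip.camera("wrist")
    W=cloud("wrist",d); F=W.reshape(-1,3); F=F[np.isfinite(F).all(1)]
    P=F[(F[:,2]>.125)&(F[:,2]<.145)&(abs(F[:,0]-.6)<.06)&(abs(F[:,1]+.01)<.06)]
    o=manip.get_obs(); print(len(P), np.round(P.mean(0),4),np.round(np.array(cv2.minAreaRect((P[:,:2]*1000).astype(np.float32))[0]),1),o["clock"],o["position"])
P=F[(F[:,2]>.062)&(F[:,2]<.076)&(abs(F[:,0]-.64)<.04)&(abs(F[:,1]+.03)<.07)]
print("handle",cv2.minAreaRect((P[:,:2]*1000).astype(np.float32)))
P=F[(F[:,2]>.004)&(F[:,2]<.014)&(abs(F[:,0]-.6)<.2)&(abs(F[:,1]+.03)<.2)]
print("plate",cv2.minAreaRect((P[:,:2]*1000).astype(np.float32)))
print(delta([.599,-.0115,.105],qd(68.2)))
E
```

```text
2733 [ 0.5964 -0.0052  0.1332] [597.6  -6. ] 3.5 [0.5818698  0.01592076 0.20642527]
2708 [ 0.5967 -0.0063  0.1332] [597.9  -6.9] 3.55 [0.58151099 0.01868085 0.20677184]
2682 [ 0.5969 -0.0074  0.1331] [598.6  -8. ] 3.6 [0.58135047 0.02029317 0.20707743]
handle ((639.5786743164062, -22.2564697265625), (55.79341125488281, 83.34851837158203), 14.048779487609863)
plate ((578.9708862304688, -58.18440246582031), (370.88623046875, 205.17420959472656), 56.121673583984375)
(array([-0.565, -0.459,  2.041]), array([ 0.001, -0.003, -0.002]))
```

```bash
python3 -m pendant '[[-0.55,-0.445,0,0,0,0,0.6],[-0.55,-0.445,0.3,0,0,0,0.6],[-0.55,-0.445,0.8,0,0,0,0.6],[-0.55,-0.445,1.4,0,0,0,0.6],[-0.55,-0.445,1.85,0,0,0,0.6],[-0.55,-0.445,2.04,0,0,0,0.6],[-0.55,-0.445,2.04,0,0,0,0.4],[-0.55,-0.445,2.04,0,0,0,-0.3],[-0.55,-0.445,2.04,0,0,0,-0.3],[-0.55,-0.445,2.04,0,0,0,-0.3]]' 40
python3 - <<'E'
from h import *
print(delta([.5205,.3534,.25],qd(79.8)))
E
```

```text
clock: 4.85
position: [0.5994, -0.0105, 0.1064]
ee_rot: [0.189, 0.982, 0.001, 0.001]
ft_force: [-1.9, 1.6, 6.1]
grip_width: 0.459
grasp_force: 40.0
(array([ 4.163,  6.176, -2.869]), array([ 0.009,  0.011, -1.45 ]))
```

```bash
python3 -m pendant '[[0,0,-0.5,0,0,0,-0.3],[0,0,-1.2,0,0,0,-0.3],[0.4,0.6,-1.7,0,0,-0.1,-0.3],[1.1,1.6,-1.7,0,0,-0.4,-0.3],[1.8,2.6,-1.7,0,0,-0.7,-0.3],[2.5,3.7,-1.7,0,0,-1,-0.3],[3.2,4.7,-1.7,0,0,-1.3,-0.3],[3.8,5.7,-1.7,0,0,-1.45,-0.3],[4.16,6.18,-1.7,0,0,-1.45,-0.3],[4.16,6.18,-1.7,0,0,-1.45,-0.3]]'
python3 - <<'E'
from h import *
print(delta([.5205,.3534,.0765],qd(79.8)))
E
```

```text
clock: 6.1
position: [0.5185, 0.3564, 0.1897]
ee_rot: [0.087, 0.996, 0.0, -0.001]
ft_force: [-0.1, -0.5, -2.3]
grip_width: 0.463
grasp_force: 40.8
(array([-0.052, -0.053,  2.264]), array([ 0.003, -0.009,  0.033]))
```

```bash
python3 -m pendant '[[-0.02,-0.02,0.4,0,0,0,-0.3],[-0.02,-0.02,1.1,0,0,0,-0.3],[-0.02,-0.02,1.8,0,0,0,-0.3],[-0.02,-0.02,2.1,0,0,0,-0.3],[-0.02,-0.02,2.2,0,0,0,-0.3],[-0.02,-0.02,2.26,0,0,0,-0.3],[-0.02,-0.02,2.26,0,0,0,-0.3],[-0.02,-0.02,2.26,0,0,0,0.2],[-0.02,-0.02,2.26,0,0,0,0.3],[-0.02,-0.02,2.2,0,0,0,0.3]]'
python3 - <<'E'
from h import *
print(manip.get_obs()["grip_width"],manip.get_obs()["ft_force"])
h=st([.028,0,.068]); print(h, delta([h[0],h[1],.22],qd(68.2+90)),delta([h[0],h[1],.22],qd(68.2-90)), manip.get_obs()["joint_pos"])
E
```

```text
clock: 7.35
position: [0.5212, 0.3522, 0.0805]
ee_rot: [0.089, 0.996, 0.0, 0.0]
ft_force: [0.0, 0.6, -0.9]
grip_width: 0.648
grasp_force: 0.0
0.6480602784091758 [ 0.01258315  0.59565231 -0.93587249]
[ 0.6414976 -0.0268983  0.068    ] (array([-3.712, -7.035, -2.791]), array([ 1.0e-03,  1.0e-03, -9.8e+00])) (array([-3.712, -7.035, -2.791]), array([ 1.00e-03, -1.00e-03,  1.27e+01])) [-0.78660352  0.47547649  0.15371644  1.63482564 -0.0815689   1.03741437
  0.78455073]
```

```bash
python3 -m pendant '[[0,0,-0.8,0,0,0,0.3],[0,0,-1.8,0,0,0,0.3],[-0.3,-0.6,-2.5,0,0,0.8,0.3],[-0.8,-1.5,-2.8,0,0,2,0.2],[-1.3,-2.5,-2.8,0,0,3.2,0.1],[-1.8,-3.5,-2.8,0,0,4.5,0],[-2.3,-4.5,-2.8,0,0,5.8,0],[-2.9,-5.5,-2.8,0,0,7.1,0],[-3.4,-6.4,-2.8,0,0,8.4,0],[-3.7,-7,-2.8,0,0,9.7,0]]'
python3 - <<'E'
from h import *
h=st([.028,0,.068]);print(delta([h[0],h[1],.15],qd(68.2-90)), manip.get_obs()["joint_pos"])
E
```

```text
clock: 8.6
position: [0.6416, -0.0282, 0.2208]
ee_rot: [0.696, 0.718, 0.0, 0.001]
ft_force: [0.7, 0.7, -0.4]
grip_width: 0.501
grasp_force: 0.0
(array([ 0.028, -0.003,  1.415]), array([0.007, 0.004, 2.939])) [-0.4387276   0.41511454  0.55185968  1.47318462 -0.21971216  1.31450861
  0.16055815]
```

```bash
python3 -m pendant '[[0,0,0,0,0,1,0],[0,0,0.3,0,0,2,0],[0,0,0.7,0,0,2.94,0],[0,0,1.1,0,0,2.94,0],[0,0,1.4,0,0,2.94,0],[0,0,1.4,0,0,2.94,0],[0,0,1.4,0,0,2.94,0],[0,0,1.4,0,0,2.94,0],[0,0,1.4,0,0,2.94,0],[0,0,1.4,0,0,2.94,0]]'
python3 - <<'E'
from h import *
p,d=manip.camera("wrist"); save(p,"w2.png")
W=cloud("wrist",d); F=W.reshape(-1,3); F=F[np.isfinite(F).all(1)]
def R2(P): c,s,a=cv2.minAreaRect((P[:,:2]*1000).astype(np.float32)); return len(P),np.round(c,1),np.round(s,1),round(a,1)
L=S.inv().apply(F-SC)
m=(abs(L[:,0]-.02)<.04)&(abs(L[:,1])<.06)&(F[:,2]>.062)&(F[:,2]<.08)
print("handle",R2(F[m]), "stand frame mean",L[m].mean(0),np.percentile(L[m][:,2],[5,50,95]))
m=(abs(L[:,0])<.12)&(abs(L[:,1])<.16)&(F[:,2]>.005)&(F[:,2]<.013); print("plate",R2(F[m]))
m=(abs(L[:,0])<.12)&(abs(L[:,1])<.16)&(F[:,2]>.033)&(F[:,2]<.041); print("back",R2(F[m]))
for n in("scene","top"):
    p,d=manip.camera(n); W=cloud(n,d); save(p,n+"2.png")
    F=W.reshape(-1,3); F=F[np.isfinite(F).all(1)]
    P=F[(abs(F[:,0]-.52)<.04)&(abs(F[:,1]-.354)<.04)&(F[:,2]>.085)&(F[:,2]<.12)]
    if len(P)>4: print(n,"jar lid",R2(P),np.median(P[:,2]))
    L=S.inv().apply(F-SC); m=(abs(L[:,0]-.02)<.04)&(abs(L[:,1])<.06)&(F[:,2]>.055)&(F[:,2]<.08); 
    if m.sum()>4: print(n,"handle",R2(F[m]))
print(manip.get_obs()["position"],delta(st([.028,0,.063]),qd(-21.8)), manip.get_obs()["joint_pos"])
E
```

```text
clock: 9.85
position: [0.6413, -0.0251, 0.1505]
ee_rot: [0.826, 0.564, 0.0, 0.0]
ft_force: [0.2, 0.5, 0.3]
grip_width: 0.499
grasp_force: 0.0
handle (1882, array([641.6, -27.3]), array([92.4,  8.9]), 68.4) stand frame mean [0.02804602 0.00285918 0.07153423] [0.0689973  0.07179302 0.07318423]
plate (25322, array([615.2, -17.5]), array([252.6, 170.6]), 68.3)
back (26599, array([604.5, -13.8]), array([240.5, 102.9]), 68.4)
scene handle (113, array([641.6, -29.7]), array([91.7,  9.9]), 68.2)
top jar lid (132, array([521.4, 352.3]), array([37.2, 36.4]), 65.0) 0.10183044617587189
[ 0.64123149 -0.02505989  0.15028228] (array([-0.033,  0.018,  1.746]), array([ 0.   , -0.001,  0.06 ])) [-0.4800125   0.48281273  0.6005812   1.55838357 -0.28672949  1.18953553
 -0.19757757]
```

View pics/w2.png

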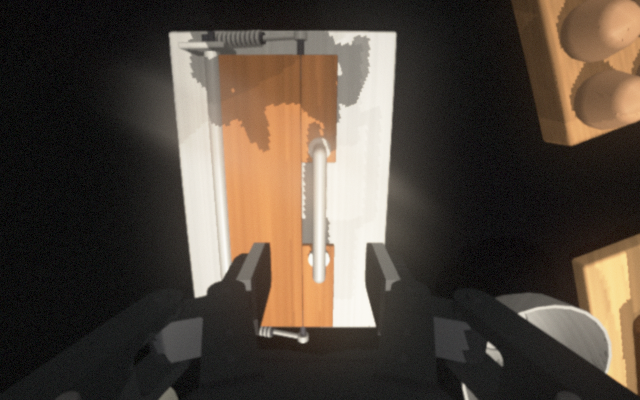

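The jar now stands in the tray with its lid at z = 0.102 m, which is the floor plus the jar's height. The picture shows the bar at columns 310–327, rows 140–282, centred between the open jaws. I'll descend and grip it.

```bash
sed -i 's/-21.8,degrees/-21.65,degrees/; s/\[.6155,-.0165,0\]/[.6153,-.0172,0]/' h.py; python3 -m pendant '[[-0.04,0.02,0.4,0,0,0,0],[-0.04,0.02,0.9,0,0,0,0],[-0.04,0.02,1.4,0,0,0,0],[-0.04,0.02,1.65,0,0,0,0],[-0.04,0.02,1.745,0,0,0,0],[-0.04,0.02,1.745,0,0,0,-0.6],[-0.04,0.02,1.745,0,0,0,-0.9],[-0.04,0.02,1.745,0,0,0,-0.9],[-0.04,0.02,1.745,0,0,0,-0.9],[-0.04,0.02,1.745,0,0,0,-0.9]]' 30
python3 - <<'E'
from h import *
o=manip.get_obs(); T0=R.from_quat(o["ee_rot"]); p0=o["position"]; print(p0,S.inv().apply(p0-SC))
# bar center = hinge + r at angle 25+th ; grasp point 5mm behind TCP
H=np.array([-.045,0,.034]); g0=p0+T0.apply([0,0,-.005])
def tgt(th,tilt):
    a=np.arctan2(.034,.073)+th; bar=st(H+.0805*np.array([np.cos(a),0,np.sin(a)]))
    ax=S.apply([0,1,0]); Rt=R.from_rotvec(-ax*tilt)*T0
    p=bar+Rt.apply([0,0,.005]); return p,Rt
b0,_=tgt(0,0); off=p0-b0; print("off mm",off*1000)
for k,(f) in enumerate([.25,.3,.3]): pass
for i in range(0,21):
    th=1.885*i/20; p,Rt=tgt(th,.6*th)
    print(round(th,3), np.round(T0.inv().apply(p-b0)/.05,3), np.round(np.degrees((T0.inv()*Rt).as_rotvec())/8,2))
E
```

```text
clock: 11.25
position: [0.6416, -0.0273, 0.0637]
ee_rot: [0.826, 0.564, 0.0, -0.0]
ft_force: [-3.6, 0.8, 6.1]
grip_width: 0.09
grasp_force: 29.6
[ 0.64160868 -0.0272554   0.06374687] [0.02816252 0.00036017 0.06374687]
off mm [0.30565677 0.26259314 0.75931917]
0.0 [0. 0. 0.] [0. 0. 0.]
0.094 [ 0.    -0.065 -0.135] [-0.41 -0.   -0.  ]
0.189 [ 0.001 -0.142 -0.262] [-0.81 -0.   -0.  ]
0.283 [ 0.002 -0.231 -0.382] [-1.22 -0.01 -0.  ]
0.377 [ 0.002 -0.33  -0.492] [-1.62 -0.01 -0.  ]
0.471 [ 0.003 -0.44  -0.593] [-2.03 -0.01 -0.  ]
0.566 [ 0.004 -0.558 -0.682] [-2.43 -0.01 -0.  ]
0.66 [ 0.004 -0.684 -0.76 ] [-2.84 -0.02 -0.  ]
0.754 [ 0.005 -0.817 -0.825] [-3.24 -0.02 -0.  ]
0.848 [ 0.006 -0.955 -0.878] [-3.65 -0.02 -0.  ]
0.943 [ 0.007 -1.098 -0.917] [-4.05 -0.02 -0.  ]
1.037 [ 0.008 -1.243 -0.942] [-4.46 -0.02 -0.  ]
1.131 [ 0.008 -1.39  -0.953] [-4.86 -0.03 -0.  ]
1.225 [ 0.009 -1.537 -0.95 ] [-5.27 -0.03 -0.  ]
1.32 [ 0.01  -1.683 -0.933] [-5.67 -0.03 -0.  ]
1.414 [ 0.011 -1.827 -0.903] [-6.08 -0.03 -0.  ]
1.508 [ 0.012 -1.967 -0.859] [-6.48 -0.04 -0.  ]
1.602 [ 0.012 -2.102 -0.801] [-6.89 -0.04 -0.  ]
1.696 [ 0.013 -2.231 -0.731] [-7.29 -0.04 -0.  ]
1.791 [ 0.014 -2.353 -0.65 ] [-7.7  -0.04 -0.01]
1.885 [ 0.014 -2.466 -0.557] [-8.1  -0.05 -0.01]
```

```bash
cat >> h.py <<'E'
T0=R.from_quat(qd(-21.65)); H=np.array([-.045,0,.034])
def tgt(th,tilt):
    a=np.arctan2(.034,.073)+th; bar=st(H+.0805*np.array([np.cos(a),0,np.sin(a)]))
    Rt=R.from_rotvec(-S.apply([0,1,0])*tilt)*T0
    return bar+Rt.apply([0,0,.005]),Rt
E
python3 - <<'E'
from h import *
for j in (0,1):
    p0,R0=tgt(.9425*j,.4*.9425*j)
    for i in range(1,11):
        th=.9425*(j+i/10); p,Rt=tgt(th,.4*th)
        print(round(th,3), np.round(R0.inv().apply(p-p0)/.05,3), np.round(np.degrees((R0.inv()*Rt).as_rotvec())/8,2))
E
```

```text
0.094 [ 0.    -0.067 -0.134] [-0.27  0.    0.  ]
0.189 [ 0.    -0.146 -0.262] [-0.54  0.   -0.  ]
0.283 [-0.    -0.236 -0.381] [-0.81  0.    0.  ]
0.377 [-0.    -0.338 -0.491] [-1.08  0.   -0.  ]
0.471 [-0.    -0.449 -0.59 ] [-1.35  0.   -0.  ]
0.566 [-0.    -0.569 -0.679] [-1.62  0.   -0.  ]
0.66 [-0.    -0.697 -0.755] [-1.89  0.    0.  ]
0.754 [-0.    -0.831 -0.819] [-2.16  0.   -0.  ]
0.848 [ 0.    -0.971 -0.87 ] [-2.43  0.    0.  ]
0.943 [-0.    -1.115 -0.908] [-2.7  0.   0. ]
1.037 [ 0.    -0.128 -0.076] [-0.27  0.    0.  ]
1.131 [ 0.    -0.262 -0.139] [-0.54  0.   -0.  ]
1.225 [ 0.    -0.401 -0.189] [-0.81 -0.    0.  ]
1.319 [ 0.    -0.545 -0.225] [-1.08  0.    0.  ]
1.414 [ 0.    -0.691 -0.248] [-1.35  0.   -0.  ]
1.508 [ 0.    -0.839 -0.257] [-1.62  0.    0.  ]
1.602 [ 0.    -0.987 -0.251] [-1.89  0.    0.  ]
1.697 [ 0.    -1.134 -0.231] [-2.16  0.   -0.  ]
1.791 [ 0.    -1.278 -0.198] [-2.43  0.    0.  ]
1.885 [-0.    -1.418 -0.15 ] [-2.7  0.   0. ]
```

```bash
python3 -m pendant '[[0,-0.067,-0.134,-0.27,0,0,-0.9],[0,-0.146,-0.262,-0.54,0,0,-0.9],[0,-0.236,-0.381,-0.81,0,0,-0.9],[0,-0.338,-0.491,-1.08,0,0,-0.9],[0,-0.449,-0.59,-1.35,0,0,-0.9],[0,-0.569,-0.679,-1.62,0,0,-0.9],[0,-0.697,-0.755,-1.89,0,0,-0.9],[0,-0.831,-0.819,-2.16,0,0,-0.9],[0,-0.971,-0.87,-2.43,0,0,-0.9],[0,-1.115,-0.908,-2.7,0,0,-0.9]]'
python3 - <<'E'
from h import *
p,Rt=tgt(.9425,.377); o=manip.get_obs(); print("ideal",p, S.inv().apply(o["position"]-p)*1000, o["ft_force"],o["grip_width"],o["joint_pos"])
E
```

```text
clock: 12.5
position: [0.5915, -0.0073, 0.1103]
ee_rot: [0.811, 0.553, 0.108, 0.156]
ft_force: [4.6, -4.9, 4.7]
grip_width: 0.089
grasp_force: 29.4
ideal [ 0.5894937  -0.0069565   0.10836546] [2.00175628 0.39165629 1.95478724] [ 4.61750759 -4.87104847  4.68263114] 0.0888089129925296 [-0.86185717  0.20354792  0.75795525  2.05040602  0.07370112  0.6055725
 -0.56458854]
```

```bash
python3 -m pendant '[[0,-0.128,-0.076,-0.27,0,0,-0.9],[0,-0.262,-0.139,-0.54,0,0,-0.9],[0,-0.401,-0.189,-0.81,0,0,-0.9],[0,-0.545,-0.225,-1.08,0,0,-0.9],[0,-0.691,-0.248,-1.35,0,0,-0.9],[0,-0.839,-0.257,-1.62,0,0,-0.9],[0,-0.987,-0.251,-1.89,0,0,-0.9],[0,-1.134,-0.231,-2.16,0,0,-0.9],[0,-1.278,-0.198,-2.43,0,0,-0.9],[0,-1.418,-0.15,-2.7,0,0,-0.9]]'
python3 - <<'E'
from h import *
p,Rt=tgt(1.885,.754); o=manip.get_obs(); print("ideal",p, S.inv().apply(o["position"]-p)*1000, o["ft_force"],o["grip_width"],o["joint_pos"])
E
```

```text
clock: 13.75
position: [0.5313, 0.0182, 0.0953]
ee_rot: [0.77, 0.528, 0.202, 0.295]
ft_force: [0.3, 6.1, -3.0]
grip_width: 0.092
grasp_force: 31.0
ideal [0.52565048 0.01838529 0.08925175] [5.35660503 1.87384036 6.03510853] [ 0.32469865  6.1324479  -2.99474571] 0.0915048844301432 [-1.00975403e+00  1.38133125e-03  5.97117985e-01  2.41621571e+00
  1.28695747e+00  5.11696222e-01 -1.88273073e+00]
```

```bash
python3 -m pendant '[[0,0,0,0,0,0,-0.45],[0,0,0,0,0,0,-0.45],[0,0,0,0,0,0,-0.45],[0,0,0,0,0,0,-0.45],[0,0,0,0.7,0,0,-0.45],[0,0.03,-0.1,1.4,0,0,-0.45],[0,0.08,-0.3,2,0,0,-0.45],[0,0.15,-0.5,2,0,0,-0.45],[0,0.21,-0.75,2,0,0,-0.45],[0,0.28,-1,2,0,0,-0.45]]'
python3 - <<'E'
from h import *
o=manip.get_obs(); print(S.inv().apply(o["position"]-SC), o["ft_force"],o["joint_pos"])
p,d=manip.camera("scene"); save(p[120:340,200:520],"s3.png"); W=cloud("scene",d); F=W.reshape(-1,3); F=F[np.isfinite(F).all(1)]; L=S.inv().apply(F-SC)
m=(abs(L[:,1])<.1)&(abs(L[:,1])>.05)&(L[:,2]>.045)&(L[:,2]<.11)&(L[:,0]<-.03)&(L[:,0]>-.09)
a=np.polyfit(L[m][:,2],L[m][:,0],1); print("back lean deg",m.sum(),np.degrees(np.arctan(-a[0])), "x at z=9mm",np.polyval(a,.009)*1000)
m=(L[:,2]>.004)&(L[:,2]<.014)&(abs(L[:,0])<.1)&(abs(L[:,1])<.14); print(cv2.minAreaRect((F[m][:,:2]*1000).astype(np.float32)))
E
```

```text
clock: 15.0
position: [0.5098, 0.0229, 0.1422]
ee_rot: [0.805, 0.549, 0.125, 0.186]
ft_force: [-0.0, 0.0, -0.4]
grip_width: 0.276
grasp_force: 0.0
[-0.112868   -0.00161196  0.14215876] [-0.0021374   0.01237278 -0.35533191] [-0.97650908 -0.12683636  0.63607515  2.24241056  0.56697217  0.72671597
 -1.08153584]
back lean deg 641 18.108397682133294 x at z=9mm -33.94278993771526
((617.990478515625, -23.442169189453125), (266.8624572753906, 186.8721160888672), 65.53731536865234)
```

View pics/s3.png

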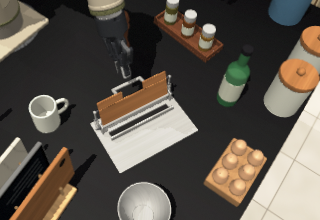

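The back is fully open: it leans 18.1°, its front-face line meets the plate at x = -34 mm, and the stand hasn't moved. Next is the tablet.

```bash
python3 - <<'E'
from h import *
print(delta([.505,.0,.28],qd(0))); print(delta([.506,-.2,.28],qd(7.8)));print(delta([.5063,-.358,.28],qd(7.8)))
E
```

```text
(array([-0.477,  1.266, -2.421]), array([ 3.207,  0.621, -2.626]))
(array([-4.194,  2.591, -1.767]), array([ 3.173,  0.842, -3.584]))
(array([-7.134,  3.63 , -1.253]), array([ 3.173,  0.842, -3.584]))
```

```bash
python3 -m pendant '[[0,0,-0.6,0,0,0,-0.45],[-0.1,0.3,-1.4,0.4,0.1,-0.4,-0.45],[-0.5,1.0,-2.2,1.2,0.3,-1.3,-0.45],[-1.2,1.5,-2.3,2,0.5,-2.2,-0.3],[-2.3,1.9,-2.1,2.8,0.7,-3.1,-0.3],[-3.4,2.3,-1.9,3.17,0.84,-3.58,-0.3],[-4.6,2.75,-1.7,3.17,0.84,-3.58,-0.3],[-5.7,3.15,-1.5,3.17,0.84,-3.58,-0.3],[-6.6,3.45,-1.35,3.17,0.84,-3.58,-0.3],[-7.1,3.63,-1.25,3.17,0.84,-3.58,-0.3]]'
python3 - <<'E'
from h import *
o=manip.get_obs(); print(o["joint_pos"]); print(delta([.5063,-.358,.24],qd(7.8)))
E
```

```text
clock: 16.3
position: [0.5071, -0.3192, 0.2776]
ee_rot: [0.657, 0.754, -0.001, 0.0]
ft_force: [0.9, 0.8, 1.2]
grip_width: 0.353
grasp_force: 0.0
[-0.36003477  0.43462899  1.14087434  1.52907679 -0.39389399  1.43196782
  0.93781311]
(array([-0.764, -0.121,  0.754]), array([-0.013,  0.017,  0.013]))
```

```bash
python3 -m pendant '[[-0.4,-0.06,0.3,0,0,0,-0.3],[-0.76,-0.12,0.6,0,0,0,-0.3],[-0.76,-0.12,0.6,0,0,0,-0.3],[-0.76,-0.12,0.6,0,0,0,-0.3],[-0.76,-0.12,0.6,0,0,0,-0.3],[-0.76,-0.12,0.6,0,0,0,-0.3],[-0.76,-0.12,0.6,0,0,0,-0.3],[-0.76,-0.12,0.6,0,0,0,-0.3],[-0.76,-0.12,0.6,0,0,0,-0.3],[-0.76,-0.12,0.6,0,0,0,-0.3]]'
python3 - <<'E'
from h import *
p,d=manip.camera("wrist"); save(p,"w4.png"); W=cloud("wrist",d)
o=manip.get_obs(); print(o["position"],o["joint_pos"])
F=W.reshape(-1,3); F=F[np.isfinite(F).all(1)]; v=R.from_euler("z",-7.8,degrees=True).apply(F-[.5063,-.358,0])
for nm,x in(("marble",-.062),("tablet",0),("bamboo",.062)):
    m=(abs(v[:,0]-x)<.025)&(abs(v[:,1])<.115)&(v[:,2]>.1)&(v[:,2]<.17)
    if m.sum()<5: continue
    zt=np.percentile(v[m][:,2],95); m&=(v[:,2]>zt-.006)
    a=np.polyfit(v[m][:,1],v[m][:,0],1)
    print(nm,m.sum(),"x",np.round(np.percentile(v[m][:,0],[1,50,99])*1000,1),"y",np.round([v[m][:,1].min()*1000,v[m][:,1].max()*1000],1),"z",round(zt,4),"skew deg",round(np.degrees(a[0]),2))
m=(abs(v[:,0])<.02)&(abs(v[:,1])<.08)&(v[:,2]>.07)&(v[:,2]<.145)
for z0 in(.07,.09,.11,.13):
    q=v[m&(v[:,2]>z0)&(v[:,2]<z0+.02)]
    if len(q)>5: print(z0,len(q),np.round(np.percentile(q[:,0],[2,50,98])*1000,1))
for t in("tablet_view",):
  print([(a["pixel"],round(a["p"],2)) for a in manip.tip_of(t,"wrist")[:2]])
print(delta([.5063,-.358,.135],qd(7.8)))
E
```

```text
clock: 17.55
position: [0.5057, -0.356, 0.2476]
ee_rot: [0.657, 0.754, -0.001, -0.0]
ft_force: [-0.4, -0.0, -0.2]
grip_width: 0.347
grasp_force: 0.0
[ 0.50566233 -0.35597874  0.24762336] [-0.24558221  0.49932375  1.09613688  1.52009922 -0.44572334  1.3956889
  1.01472792]
marble 3119 x [-68.3 -61.8 -56.4] y [-65.7  86.3] z 0.1311 skew deg 0.31
tablet 4855 x [-7.  -0.6  5.4] y [-94.3  96.2] z 0.1561 skew deg 0.19
bamboo 4884 x [55.  60.2 66.9] y [-56.8 111.1] z 0.166 skew deg -0.04
0.13 71 [5.6 5.9 6.1]
[]
(array([-0.04 ,  0.009,  2.252]), array([-0.008,  0.007, -0.001]))
```

View pics/w4.png

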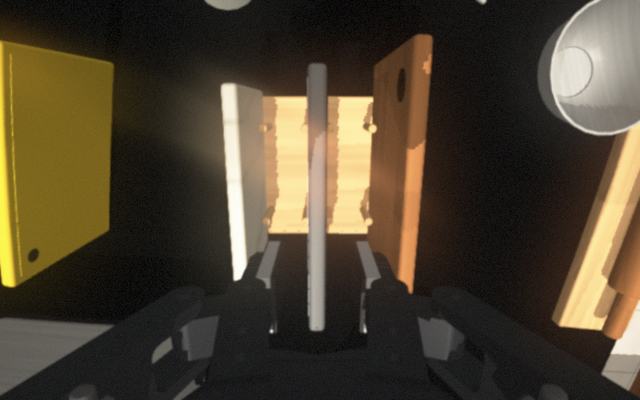

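The picture shows the tablet's top edge at columns 308–327, centred between the jaws at columns 262 and 370. The boards are clear on both sides. I'll descend and grip.

```bash
python3 -m pendant '[[-0.02,0,0.4,0,0,0,-0.3],[-0.02,0,1,0,0,0,-0.3],[-0.02,0,1.6,0,0,0,-0.3],[-0.02,0,2.05,0,0,0,-0.3],[-0.02,0,2.25,0,0,0,-0.3],[-0.02,0,2.25,0,0,0,-0.3],[-0.02,0,2.25,0,0,0,-0.8],[-0.02,0,2.25,0,0,0,-0.8],[-0.02,0,2.25,0,0,0,-0.8],[-0.02,0,2.25,0,0,0,-0.8]]' 60
python3 - <<'E'
from h import *
o=manip.get_obs(); print(o["joint_pos"])
# final placing: tablet tilt t about stand -y, rear lower corner at stand x=-30,z=9+clear
def place(clear,tilt,xr=-.030,depth=.020):
    # tool-tablet: grasp: TCP is depth below tablet top along tablet => local z = .140-depth
    Rt=R.from_rotvec(-S.apply([0,1,0])*np.radians(tilt)); c=st([xr,0,.009+clear])
    p=c+Rt.apply(S.apply([.006,0,.140-depth])); return p,(Rt*T0)
for cl in(.08,.001):
    p,Rt=place(cl,19.5); print(cl,p,Rt.as_quat())
print("up",delta([.5055,-.357,.315],qd(7.8)))
E
```

```text
clock: 18.9
position: [0.506, -0.3575, 0.136]
ee_rot: [0.657, 0.754, -0.001, 0.001]
ft_force: [-1.1, 1.0, 6.8]
grip_width: 0.129
grasp_force: 59.9
[-0.19817169  0.59386581  1.01596015  1.64971876 -0.53379912  1.20180939
  1.07584546]
0.08 [0.5554422  0.00655982 0.20411982] [0.81537591 0.55360896 0.09512742 0.14010721]
0.001 [0.5554422  0.00655982 0.12511982] [0.81537591 0.55360896 0.09512742 0.14010721]
up (array([ 0.005, -0.009, -3.579]), array([-0.   ,  0.013, -0.001]))
```

```bash
python3 -m pendant '[[0,0,-0.3,0,0,0,-0.8],[0,0,-1,0,0,0,-0.8],[0,0,-1.9,0,0,0,-0.8],[0,0,-2.9,0,0,0,-0.8],[0,0,-3.55,0,0,0,-0.8],[0.3,0,-3.6,0,0,0,-0.8],[1,0,-3.6,0,0,0.3,-0.8],[1.8,0,-3.6,0,0,0.8,-0.8],[2.6,0,-3.6,0,0,1.4,-0.8],[3.4,0,-3.6,0,0,2,-0.8]]'
python3 - <<'E'
from h import *
o=manip.get_obs(); print(o["joint_pos"])
q=[0.81537591,0.55360896,0.09512742,0.14010721]
print(delta([.5554,.0066,.25],q))
E
```

```text
clock: 20.15
position: [0.4824, -0.1875, 0.3149]
ee_rot: [0.757, 0.653, -0.001, -0.0]
ft_force: [0.0, 0.1, -1.8]
grip_width: 0.131
grasp_force: 58.8
[-0.92594241  0.09400284  1.30704653  1.67559454 -0.08949515  1.44343796
  0.24486057]
(array([4.056, 0.88 , 1.289]), array([-2.439, -0.269,  1.642]))
```

```bash
python3 -m pendant '[[0.4,0.1,0,-0.2,0,0.2,-0.8],[1,0.2,0,-0.6,-0.1,0.5,-0.8],[1.7,0.4,0,-1,-0.1,0.8,-0.8],[2.4,0.55,0.1,-1.5,-0.2,1.1,-0.8],[3.1,0.7,0.3,-2,-0.2,1.4,-0.8],[3.7,0.82,0.7,-2.44,-0.27,1.64,-0.8],[4.06,0.88,1.1,-2.44,-0.27,1.64,-0.8],[4.06,0.88,1.29,-2.44,-0.27,1.64,-0.8],[4.06,0.88,1.29,-2.44,-0.27,1.64,-0.8],[4.06,0.88,1.29,-2.44,-0.27,1.64,-0.8]]'
python3 - <<'E'
from h import *
o=manip.get_obs(); print(o["joint_pos"],o["grip_width"])
q=[0.81537591,0.55360896,0.09512742,0.14010721]
print(delta([.5554,.0066,.25],q))
p,d=manip.camera("scene"); save(p[120:340,200:520],"s5.png"); W=cloud("scene",d); F=W.reshape(-1,3); F=F[np.isfinite(F).all(1)]; L=S.inv().apply(F-SC)
# tablet front face in stand frame
m=(abs(L[:,1])<.11)&(L[:,2]>.15)&(L[:,2]<.25)&(L[:,0]<.03)&(L[:,0]>-.12)
A=np.c_[L[m][:,1:],np.ones(m.sum())]; 
c=np.linalg.lstsq(A,L[m][:,0],rcond=None)[0]
for _ in range(5):
    r=abs(A@c-L[m][:,0]); k=r<.004; c=np.linalg.lstsq(A[k],L[m][:,0][k],rcond=None)[0]
print(m.sum(),k.sum(),"yaw",np.degrees(np.arctan(-c[0])),"tilt",np.degrees(np.arctan(-c[1])),"c",c)
m2=(abs(L[:,0]-(np.c_[L[:,1:],np.ones(len(L))]@c))<.008)&(L[:,2]>.125)&(L[:,2]<.27)&(abs(L[:,1])<.13)
print("y",np.percentile(L[m2][:,1],[.5,99.5]),"z",np.percentile(L[m2][:,2],[.5,99.5]))
E
```

```text
clock: 21.4
position: [0.5555, 0.005, 0.251]
ee_rot: [0.815, 0.554, 0.096, 0.14]
ft_force: [-0.3, -0.5, -3.4]
grip_width: 0.129
grasp_force: 59.1
[-1.09908341 -0.12112022  0.85770259  1.94197768  0.33470546  1.01615526
 -0.74785682] 0.12910749228896135
(array([ 0.028, -0.02 ,  0.015]), array([ 0.011, -0.014,  0.01 ]))
2527 2482 yaw -0.0553807029332347 tilt 19.27987621952736 c [ 0.00096658 -0.34980077  0.03178917]
y [-0.0975925   0.09203662] z [0.14055977 0.26974504]
```

View pics/s5.png

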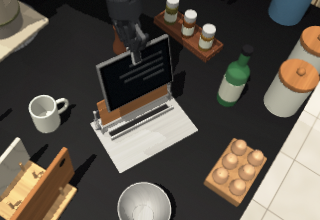

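The picture shows the tablet held over the open stand at about (138,75) in the crop, with its screen to the front. Measured tilt is 19.3°, yaw error is about 0, and it sits 2.8 mm off centre in y. I'll correct the offset and lower it.

```bash
python3 -m pendant '[[0.05,-0.16,0.4,0,0,0,-0.8],[0.05,-0.34,0.9,0,0,0,-0.8],[0.05,-0.52,1.4,0,0,0,-0.8],[0.05,-0.67,1.85,0,0,0,-0.8],[0.05,-0.76,2.1,0,0,0,-0.8],[0.05,-0.8,2.2,0,0,0,-0.8],[0.05,-0.82,2.28,0,0,0,-0.8],[0.05,-0.85,2.35,0,0,0,-0.8],[0.05,-0.86,2.37,0,0,0,-0.8],[0.05,-0.86,2.37,0,0,0,-0.8]]'
python3 - <<'E'
from h import *
o=manip.get_obs(); print(o["joint_pos"],S.inv().apply(o["position"]-SC))
p,d=manip.camera("scene"); W=cloud("scene",d); F=W.reshape(-1,3); F=F[np.isfinite(F).all(1)]; L=S.inv().apply(F-SC)
m=(abs(L[:,1])<.09)&(L[:,2]>.04)&(L[:,2]<.12)&(L[:,0]<.01)&(L[:,0]>-.09)
A=np.c_[L[m][:,1:],np.ones(m.sum())]; c=np.linalg.lstsq(A,L[m][:,0],rcond=None)[0]
for _ in range(5):
    r=abs(A@c-L[m][:,0]); k=r<.004; c=np.linalg.lstsq(A[k],L[m][:,0][k],rcond=None)[0]
print(m.sum(),k.sum(),"yaw",np.degrees(np.arctan(-c[0])),"tilt",np.degrees(np.arctan(-c[1])),"c",c)
m2=(abs(L[:,0]-(np.c_[L[:,1:],np.ones(len(L))]@c))<.005)&(L[:,2]>.03)&(L[:,2]<.16)&(abs(L[:,1])<.13)
print("y",np.percentile(L[m2][:,1],[.5,99.5]),"z max",np.percentile(L[m2][:,2],[99.5]))
E
```

```text
clock: 22.7
position: [0.5561, 0.0091, 0.125]
ee_rot: [0.814, 0.555, 0.097, 0.14]
ft_force: [-2.3, 0.5, 3.2]
grip_width: 0.132
grasp_force: 60.3
[-1.06807067  0.11148357  0.91581472  2.09172205  0.13313566  0.69025653
 -0.63277631] [-0.06470125  0.00263122  0.12498029]
1452 1445 yaw 0.18951120418189665 tilt 19.187760142649623 c [-0.00330761 -0.34799733 -0.01337308]
y [-0.09327512  0.09578864] z max [0.14623261]
```

```bash
python3 -m pendant '[[0,0,0,0,0,0,-0.65],[0,0,0,0,0,0,-0.53],[0,0,0,0,0,0,-0.53],[0,0,0,0,0,0,-0.53],[0,0,-0.1,0,0,0,-0.53],[0,0,-0.3,0,0,0,-0.53],[0,0,-0.6,0,0,0,-0.53],[0,0,-1,0,0,0,-0.53],[0,0,-1.6,0,0,0,-0.53],[0,0,-2.4,0,0,0,-0.53]]'
python3 - <<'E'
from h import *
def R2(P): c,s,a=cv2.minAreaRect((P[:,:2]*1000).astype(np.float32)); return len(P),np.round(c,1),np.round(s,1),round(a,1)
o=manip.get_obs(); print(o["ft_force"],o["grip_width"],o["clock"])
p,d=manip.camera("scene"); save(p[120:340,160:480],"s6.png"); W=cloud("scene",d); F=W.reshape(-1,3); F=F[np.isfinite(F).all(1)]; L=S.inv().apply(F-SC)
m=(abs(L[:,1])<.09)&(L[:,2]>.04)&(L[:,2]<.12)&(L[:,0]<.01)&(L[:,0]>-.09)
A=np.c_[L[m][:,1:],np.ones(m.sum())]; c=np.linalg.lstsq(A,L[m][:,0],rcond=None)[0]
for _ in range(5):
    r=abs(A@c-L[m][:,0]); k=r<.004; c=np.linalg.lstsq(A[k],L[m][:,0][k],rcond=None)[0]
print("yaw",np.degrees(np.arctan(-c[0])),"tilt",np.degrees(np.arctan(-c[1])),"c",c)
m2=(abs(L[:,0]-(np.c_[L[:,1:],np.ones(len(L))]@c))<.005)&(L[:,2]>.03)&(L[:,2]<.16)&(abs(L[:,1])<.13)
print("y",np.percentile(L[m2][:,1],[.5,99.5]),"z max",np.percentile(L[m2][:,2],[99.5]))
m=(L[:,2]>.006)&(L[:,2]<.013)&(L[:,0]>.02)&(L[:,0]<.1)&(abs(L[:,1])<.14)
print("plate front edge x99",np.percentile(L[m][:,0],99),"y",np.percentile(L[m][:,1],[1,99]))
p,d=manip.camera("top"); W=cloud("top",d); F=W.reshape(-1,3); F=F[np.isfinite(F).all(1)]
P=F[(abs(F[:,0]-.52)<.04)&(abs(F[:,1]-.354)<.04)&(F[:,2]>.085)&(F[:,2]<.12)]; print("jar lid",R2(P),np.median(P[:,2]))
E
```

```text
clock: 24.0
position: [0.5173, 0.0231, 0.238]
ee_rot: [0.814, 0.555, 0.095, 0.141]
ft_force: [1.0, 0.2, -1.2]
grip_width: 0.235
grasp_force: 0.0
[ 1.01799367  0.24343513 -1.19816774] 0.2353559644997641 24.0
yaw 0.07092676220340793 tilt 19.543991383651147 c [-0.00123791 -0.35498288 -0.01304608]
y [-0.09315153  0.0961379 ] z max [0.14605217]
plate front edge x99 0.08515044666797633 y [-0.12445727  0.12259131]
jar lid (133, array([521.3, 352.1]), array([35.4, 38.1]), 0.3) 0.10200283715419589
```

View pics/s6.png

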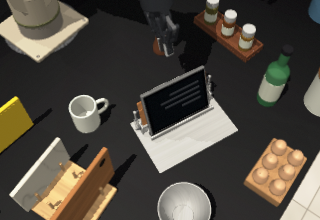

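The tablet stands on the stand at about (178,100) in the crop, screen to the front, leaning on the back and centred to 1.5 mm. The stand hasn't moved and the jar is still in the tray. I'll back off a bit more, then check that the mill is standing, because the hand hides it.

```bash
python3 -m pendant '[[0,0,-0.5,0,0,0,-0.53],[0,0.2,-1.2,0.5,0,0,-0.53],[0,0.4,-1.8,1,0,0,-0.53],[0,0.5,-2,1.5,0,0,-0.53],[0,0.5,-2,1.5,0,0,-0.53],[0,0.5,-2,1.5,0,0,-0.53],[0,0.5,-2,1.5,0,0,-0.53],[0,0.5,-2,1.5,0,0,-0.53],[0,0.5,-2,1.5,0,0,-0.53],[0,0.5,-2,1.5,0,0,-0.53]]'
python3 - <<'E'
from h import *
F0={n:np.load(n+"0.npz")["W"].reshape(-1,3) for n in("top","scene")}
for n in("top","scene"):
    p,d=manip.camera(n); F=cloud(n,d).reshape(-1,3)
    for nm,x,y,h,r in(("mill",.39,.15,.165,.06),("mug",.405,-.18,.085,.06),("bowl",.757,-.215,.065,.08),("bottle",.745,.19,.23,.05),("jarA",.445,.366,.1,.03),("jarB",.596,.34,.094,.03)):
        out=[]
        for G in(F0[n],F):
            G=G[np.isfinite(G).all(1)]; P=G[(np.hypot(G[:,0]-x,G[:,1]-y)<r)&(G[:,2]>.04)&(G[:,2]<h+.02)]
            out.append((len(P),np.round(P.mean(0)*1000,1) if len(P) else None,round(float(P[:,2].max()),3) if len(P) else None))
        print(n,nm,out)
E
```

```text
clock: 25.35
position: [0.5087, 0.027, 0.3398]
ee_rot: [0.824, 0.562, 0.037, 0.054]
ft_force: [-0.8, 0.4, -0.8]
grip_width: 0.233
grasp_force: 0.0
top mill [(251, array([387.2, 165.3, 142.4]), 0.167), (150, array([384.7, 172.9, 156.6]), 0.169)]
top mug [(176, array([ 389.6, -168.3,   74.9]), 0.092), (176, array([ 389.6, -168.6,   74.9]), 0.091)]
top bowl [(334, array([ 772.2, -223.9,   56.4]), 0.069), (344, array([ 772.5, -224.3,   56. ]), 0.07)]
top bottle [(518, array([737.1, 205.5, 147.1]), 0.235), (518, array([737.2, 205.7, 147.8]), 0.235)]
top jarA [(216, array([442.3, 363.7,  92.8]), 0.111), (218, array([442.1, 363.5,  92.8]), 0.112)]
top jarB [(187, array([593.2, 336.8,  84. ]), 0.099), (191, array([593.1, 336.6,  83.7]), 0.1)]
scene mill [(492, array([394.2, 160.1, 114.7]), 0.168), (374, array([393.9, 156.9, 100.8]), 0.16)]
scene mug [(580, array([ 390.1, -169.9,   67.3]), 0.089), (576, array([ 390.3, -169.6,   67.4]), 0.088)]
scene bowl [(716, array([ 750.6, -200.1,   56.4]), 0.07), (724, array([ 750.9, -200.1,   56.5]), 0.069)]
scene bottle [(999, array([754.3, 196. , 133.7]), 0.235), (990, array([754.2, 196.1, 134.2]), 0.233)]
scene jarA [(260, array([448.1, 359.3,  82.7]), 0.11), (264, array([448.5, 359.1,  82.4]), 0.11)]
scene jarB [(258, array([599.9, 331.7,  77.6]), 0.099), (259, array([599.7, 331.9,  77.2]), 0.098)]
```

```bash
python3 -m pendant '[[0.5,0.3,-0.5,0,0,0,-0.53],[-0.8,0.6,-1,0,0,0,-0.53],[-1.8,0.8,-1.5,0,0,0,-0.53],[-2.8,1,-1.8,0,0,0,-0.53],[-3.5,1,-1.8,0,0,0,-0.53],[-4,1,-1.8,0,0,0,-0.53],[-4,1,-1.8,0,0,0,-0.53],[-4,1,-1.8,0,0,0,-0.53],[-4,1,-1.8,0,0,0,-0.53],[-4,1,-1.8,0,0,0,-0.53]]'
python3 - <<'E'
from h import *
for n in("top","scene"):
    p,d=manip.camera(n); F=cloud(n,d).reshape(-1,3); 
    if n=="scene": save(p,"s7.png")
    for nm,G in(("before",np.load(n+"0.npz")["W"].reshape(-1,3)),("now",F)):
        for lo,hi in((.155,.172),(.03,.1)):
            P=G[(np.hypot(G[:,0]-.39,G[:,1]-.155)<.06)&(G[:,2]>lo)&(G[:,2]<hi)]
            print(n,nm,lo,len(P),np.round(P.mean(0)*1000,1))
E
```

```text
clock: 26.7
position: [0.471, -0.1721, 0.4354]
ee_rot: [0.824, 0.563, 0.037, 0.055]
ft_force: [-0.2, 0.2, 0.2]
grip_width: 0.236
grasp_force: 0.0
top before 0.155 129 [387.1 170.2 160.4]
top before 0.03 40 [388.3 154.5  41.7]
top now 0.155 133 [386.5 170.  160.3]
top now 0.03 41 [389.4 154.7  41.1]
scene before 0.155 100 [388.8 166.6 160.5]
scene before 0.03 211 [395.8 158.5  60.9]
scene now 0.155 99 [388.8 166.9 160.8]
scene now 0.03 207 [395.9 158.2  60.7]
```

View pics/s7.png

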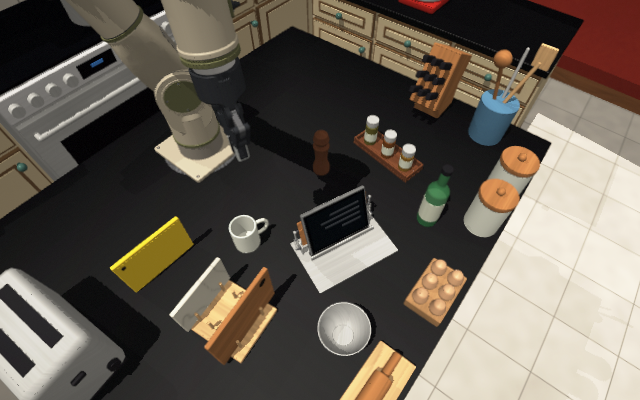

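Everything stands as it should: the mill at (321,152) is upright and hasn't moved, the tablet is on the open stand at (337,222), and three jars are in the tray. I'm handing in.

```bash
python3 -c "
from workcell import manip
print(manip.hand_in())"
```

```text
the job is handed in; nothing more can be done
None
```

The job is handed in at about 27 s of the 72 s allowed: the jar stands in the tray, the stand's back is fully open, and the tablet leans on it screen to the front, centred to about 1.5 mm, with the stand, the mill, mug, bowl, bottle and tray jars measured unmoved and the two boards still standing in the rack in the last picture.

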